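# Third hand at the sample inlet: hold the bracket against the sprung seal plate

### The job

Pick up the aluminium bracket that has one wide flange, turn it so that the wide flange faces the sprung seal plate on the front of the sample-inlet box, and hold it up against that plate: upright, flush, the outlines of flange and plate matching. Press until the plate has gone about half way back on its springs, never right back to its stop, and finish while still gripping the bracket and pressing steadily, clear of the bench, so that a colleague can drive the screws. Leave the other things where they are.

Things in the scene. Friction and masses are not known exactly. Their poses are not given: they have to be found in the camera images.
- bracket_center (a point): Centre of the loose bracket to hold: aluminium, about 0.25 kg, H-shaped from above, 78 mm long, 60 mm tall, standing on the bench. A web 12 mm thick, 68 mm long runs along its x axis through this point, between two upright flanges 5 mm thick: a wide one (110 mm along y, four dark holes) at the +x end, a narrow one (40 mm) at -x. z up. Grip the web here from above, fingers between the flanges.
- bracket_face (a point): Centre of the outer face of the bracket's wide flange, 39 mm along +x from bracket_center, same axes; the face looks along +x.
- inlet: Sample-inlet box, fixed: white housing 120 mm deep, 170 mm wide, top 115 mm above the bench, a sprung seal plate standing before its front. Origin on the bench, under the centre of the released plate's face; x points level into the box (the way to press), z up. The housing's front is 36 mm behind the origin.
- seal_face (a point): Centre of the front face of the seal plate, 70 mm above the bench; it moves with the plate. Bare steel plate 110 mm wide, 60 mm tall, 8 mm thick, carried on two level guide rods with springs. Axes as the box: x into the box, y along the plate's width, z up.
- seal (a joint): How far the seal plate is pushed back into the box (m): 0 released, 0.024 at its rear stop. Springs of 700 N/m with no preload and little friction, so 12 mm (half way) takes about 8.4 N.
- spare_center (a point): Centre (half-way up) of the spare bracket, loose, not wanted: the same aluminium, height and length, but both flanges are narrow (40 mm). Leave it alone.
- tumbler: Pink travel tumbler with a lid, loose, 157 mm tall, 78 mm across; origin under its base. Leave alone.
- jar: Amber screw-cap jar, loose, 85 mm tall, 60 mm across; origin under its base. Leave alone.
- phone: Black phone 70 x 145 x 8 mm lying on a paper notepad (6 mm thick) in front of the robot; origin under it. Leave alone.
- screwdriver: Screwdriver, 200 mm long, lying on the bench at the robot's right; origin under it. Leave alone.
Mind the look-alikes: they are no part of the job. What is shaped like the part that bears bracket_center but turquoise or yellow is not meant. What is shaped like the inlet but green is not meant.

How it is judged:
By the outcome, as a careful person would: the job done as asked, in the order asked, and still so for the second after the job is handed in, while the arm keeps its last pose, push and grip.
It also fails if it takes over 40 s, if anything falls off the work surface, if the arm or the gripper's body presses on something with over 40 N, if the wrist force passes 120 N, or if a joint passes its speed limit or range.

### The arm

A 7-joint arm with a two-finger parallel gripper is mounted at the origin on the work surface. World frame = base frame: x ahead of the robot, y to its left, z up, the work surface at z = 0. Lengths are in m, angles in rad, forces in N, time in s.
With the tool pointing down it reaches from about 0.4 to 0.85 m from the base axis. Payload 6.9 kg.
Tool frame: the origin (TCP) lies at the very end of the fingers, on their centre line; the grasp point (between the pads) lies 19 mm behind it; x points along the fingers, y is the direction in which the jaws open and shut, and the axes are right-handed (so a half turn about x gives the same grasp; the last joint's range is limited). The gripper opens to 85 mm and grips with 20 to 120 N. Pads are 22 mm wide; open, the fingers measure 114 mm over their backs; the gripper's body (76 mm by 85 mm) begins 54 mm behind the grasp point. The pads swing forward as they close: fully open they stand 13 mm farther back than shut.
Start: joints at [1.444, 0.507, -0.238, 1.5, 0.126, 1.149, -0.155], TCP at [0.144, -0.608, 0.231] pointing down, gripper open.
Joint ranges: [-3.08, 3.08], [-0.24, 2.05], [-1.43, 1.35], [0, 2.5], [-1.52, 4.66], [0.17, 1.96], [-2.89, 2.89]. Speed limits (rad/s): [2.39, 2.39, 3.14, 3.14, 3.14, 3.14, 3.14].

### API

Orientations are given as a unit quaternion [x, y, z, w].
In Python, from bench import manip gives the robot as it stands.
- The arm moves only by the shell command python3 -m handwheel 'ROWS' [FORCE]. ROWS is JSON, a list of rows, each a list of 3 entries, a list of its own where there are three numbers: the gripper's target within -1 to 1 (fully open at 1, half-way at 0, shut at -1), then the shift along the world's x, y, z in cm, then the turn, a rotation vector about the world's x, y, z in degrees. A call has 1 to 10 rows; each row is the pose to reach, as a shift and turn from the pose commanded when the call began; what a row does not reach only later rows make up. A row lasts 1/8 s, in which the tool goes at most 62.5 mm and 10.7 degrees, less where a joint would pass 70% of its speed; a pose out of reach is approached as far as the arm can. A call with a gripper value outside its range is refused whole. The fingers move at their own pace and stop on an object; FORCE is the grip in N (left out, the last holds). Time passes only in rows, so rows that repeat a pose let the fingers close. It gives the time, the measured TCP pose, the force and the opening at its end, in the units of the state.
- manip.observe(): the state, without advancing time (a new reading comes with each control period).
- manip.grab_frame(name): name is "side" or "top" or "wrist"; returns a dict with "img" (384x512x3 uint8, red, green, blue), "range_z" (384x512 float32, m along the optical axis (not along the pixel's ray), 0 where there is no reading), "fx", "fy", "cx", "cy" (pixels), "world_from_camera" (4x4, takes a point from camera to world coordinates). Camera axes: x right, y down, z forward; pixel columns grow to the right and rows downward; lengths in m; the calibration is good to about 2 mm. A picture is of the moment at which its call begins.
- manip.sign_off(): hands the job in, once; it reports no verdict.
The state is a dict: "clock": time; "q": joint angles; "qd": joint speeds; "effort": joint torques, N m; "position": TCP position; "ee_rot": TCP orientation; "force": force on the tool from outside, world axes, zero at the start; "moment": the same for the moment, N m; "gripper_width": finger opening in m.
Only numpy, scipy, OpenCV 4.12 (cv2) and the standard library are available. Lean on these libraries where they do the work, as an engineer would, in place of code of your own. Each camera call takes 0.05 s, during which the arm holds its last target. There are 200 camera calls.

## Working session

There is one attempt and no reset: what is moved stays moved. The work goes in short steps, Python scripts to look and compute and a shell command to move; the robot and the scene stay as the last step left them, time stands still between calls to the robot, and variables do not carry over. Pictures are saved under pics/ and viewed, about 8 in all and at most 12, crops included, and the job is handed in when it is done.

```bash
mkdir -p pics && ls && cat > h.py <<'E'
import numpy as np, cv2
from bench import manip
def grab(n,save=None):
    f=manip.grab_frame(n)
    if save: cv2.imwrite(save,f["img"][:,:,::-1])
    return f
def pts(f):
    z=f["range_z"]; v,u=np.mgrid[:z.shape[0],:z.shape[1]]
    P=np.stack([(u-f["cx"])/f["fx"]*z,(v-f["cy"])/f["fy"]*z,z],-1)
    T=np.array(f["world_from_camera"]); W=P@T[:3,:3].T+T[:3,3]; W[z<=0]=np.nan
    return W
E
python3 - <<'E'
from h import *
a=grab("top");b=grab("side")
np.savez("f0.npz",ti=a["img"],tp=pts(a),si=b["img"],sp=pts(b))
cv2.imwrite("pics/a.png",np.vstack([a["img"],b["img"]])[:,:,::-1][:, :])
im=cv2.resize(np.hstack([a["img"],b["img"]]),(800,300)); cv2.imwrite("pics/top0.png",a["img"][:,:,::-1]);cv2.imwrite("pics/side0.png",b["img"][:,:,::-1])
print(manip.observe()); print(np.array(a["world_from_camera"]).round(3),np.array(b["world_from_camera"]).round(3),a["fx"])
E
```

```text
pics
{'clock': 0.1, 'q': array([ 1.44448696,  0.50823778, -0.23752058,  1.50106104,  0.12569877,
        1.14892907, -0.15481169]), 'qd': array([-7.31618899e-06, -2.19689237e-03,  8.86394500e-04, -2.58826056e-03,
        1.99628114e-03,  1.79295800e-03,  1.21832866e-03]), 'effort': array([-3.36168843e-03, -6.21835756e+01, -2.19394773e+00, -2.50206560e+01,
        1.25802841e-02,  7.84530770e-03, -7.35328683e-06]), 'position': array([ 0.14339889, -0.6078388 ,  0.23051645]), 'ee_rot': array([-0.70228033, -0.08234781,  0.70244474, -0.08119458]), 'force': array([-0.18785926, -0.30790062,  0.37798274]), 'moment': array([ 0.00044614, -0.04133224, -0.01548479]), 'gripper_width': 0.08549341401573432}
[[-2.100e-02 -9.990e-01  5.000e-02  4.630e-01]
 [-1.000e+00  2.100e-02  1.000e-03 -5.900e-02]
 [-2.000e-03 -5.000e-02 -9.990e-01  1.475e+00]
 [ 0.000e+00  0.000e+00  0.000e+00  1.000e+00]] [[-0.988 -0.101  0.118  0.427]
 [-0.154  0.735 -0.66   0.682]
 [-0.02  -0.67  -0.742  0.901]
 [ 0.     0.     0.     1.   ]] 470.23388279055644
```

View pics/top0.png

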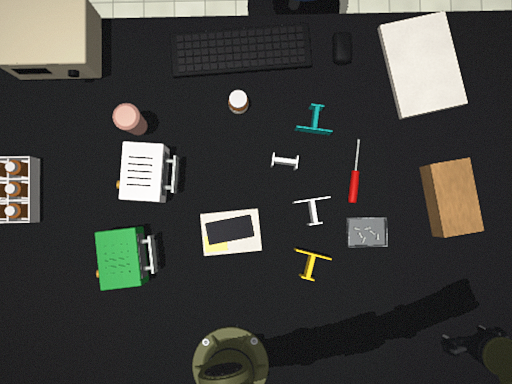

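View pics/side0.png

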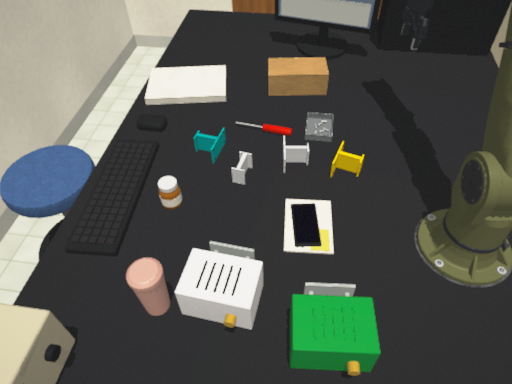

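The top view shows four H-shaped parts: aluminium at (312,210) with one wide and one narrow flange, aluminium at (285,160) with both narrow, turquoise at (315,118) and yellow at (313,265). The bare one at (312,210) fits the description. The white inlet is at (145,172) with its plate at (172,175). The green box at (120,258) is a decoy.

```bash
python3 - <<'E'
from h import *
d=np.load("f0.npz");P=d["tp"];im=d["ti"]
def rect(sl,zlo,zhi,name):
    W=P[sl]; m=(W[...,2]>zlo)&(W[...,2]<zhi)
    q=W[m]; print(name,m.sum(),"z",np.percentile(q[:,2],[5,50,95]).round(4))
    return W,m,q
W,m,q=rect(np.s_[190:232,288:336],.04,.08,"bracket")
r=cv2.minAreaRect((q[:,:2]*1000).astype(np.float32));print(r)
# flange: brute line via pixels listing
for z in [(.09,.14)]:
    W2,m2,q2=rect(np.s_[130:215,105:185],*z,"inlet hi"); 
    print(cv2.minAreaRect((q2[:,:2]*1000).astype(np.float32)), np.percentile(q2[:,:2],[1,99],axis=0).round(3))
a=cv2.resize(im[185:240,285:345],None,fx=8,fy=8,interpolation=cv2.INTER_CUBIC)
b=cv2.resize(im[135:210,110:190],(470,440),interpolation=cv2.INTER_CUBIC)
b=b[:, -310:]
c=np.hstack([a[:440],b]);cv2.imwrite("pics/crop.png",c[:,:,::-1]);print(c.shape)
E
```

```text
bracket 203 z [0.0445 0.059  0.0642]
((464.32177734375, -261.513671875), (77.67945098876953, 109.92832946777344), 6.86836051940918)
inlet hi 2624 z [0.1004 0.1141 0.119 ]
((608.8851318359375, 225.44305419921875), (157.68955993652344, 207.9600067138672), 85.22312927246094) [[0.508 0.15 ]
 [0.678 0.305]]
(440, 790, 3)
```

View pics/crop.png

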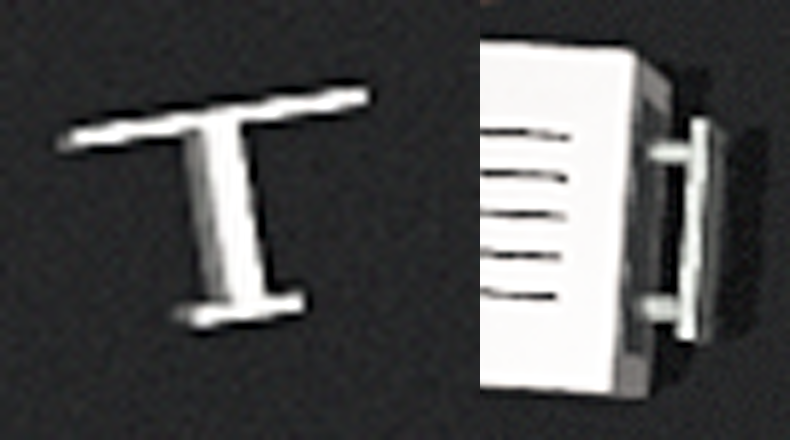

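The crop confirms the aluminium bracket's wide flange is at the +x end (crop y≈115) and its narrow flange at the −x end. The plate stands right of the housing on two rods (crop x≈695).

```bash
python3 - <<'E'
from h import *
from scipy.spatial.transform import Rotation as R
d=np.load("f0.npz");P=d["tp"]
W=P[125:220,100:190]
rect=lambda q:cv2.minAreaRect((q[:,:2]*1000).astype(np.float32))
cols=d["ti"][125:220,100:190].astype(int)
m=(abs(W[...,2]-.115)<.008)&(cols.min(-1)>150)
n,l,s,c=cv2.connectedComponentsWithStats(m.astype(np.uint8)); k=1+np.argmax(s[1:,4]); print("box",s[k],rect(W[l==k]))
m=(abs(W[...,2]-.1)<.006); m[:, :50]=0
n,l,s,c=cv2.connectedComponentsWithStats(m.astype(np.uint8))
for k in range(1,n):
    if s[k,4]>15: print("plate",s[k],rect(W[l==k]),np.median(W[l==k],0))
o=manip.observe(); r=R.from_quat(o["ee_rot"]);print(r.as_matrix().round(3),o["position"])
y=r.as_matrix()[:,1];print("jaw yaw",np.degrees(np.arctan2(y[1],y[0])))
E
```

```text
box [  19   17   45   60 2224] ((591.8359375, 245.212890625), (120.3243408203125, 168.86570739746094), 85.1653823852539)
plate [ 71  31   6  37 107] ((582.9345703125, 152.93133544921875), (8.776596069335938, 106.25749206542969), 85.2668228149414) [0.58290595 0.15267131 0.09910089]
[[-0.     0.23  -0.973]
 [ 0.002 -0.973 -0.23 ]
 [-1.    -0.002  0.   ]] [ 0.14339889 -0.6078388   0.23051645]
jaw yaw -76.71869299992812
```

```bash
python3 -m handwheel '[[1,[4,4.3,0],[0,0,0]],[1,[8,8.6,0],[0,0,-1]],[1,[12,12.9,0],[0,0,-2]],[1,[16,17.3,0],[0,0,-3]],[1,[20,21.6,0],[0,0,-4]],[1,[24,26,0],[0,0,-5]],[1,[28,30.3,0],[0,0,-6.4]],[1,[32.1,34.6,-2],[0,0,-6.4]],[1,[32.1,34.6,-2],[0,0,-6.4]],[1,[32.1,34.6,-2],[0,0,-6.4]]]' 40 && python3 - <<'E'
from h import *
o=manip.observe();print(o["q"].round(2),o["clock"])
f=grab("wrist","pics/w1.png");P=pts(f);T=np.array(f["world_from_camera"]);print(T.round(3))
m=(abs(P[...,2]-.06)<.006)&(np.hypot(P[...,0]-.464,P[...,1]+.2615)<.08)
n,l,s,c=cv2.connectedComponentsWithStats(m.astype(np.uint8));
for k in range(1,n):
    if s[k,4]>100:print(s[k],cv2.minAreaRect((P[l==k][:,:2]*1000).astype(np.float32)))
E
```

```text
clock: 1.35
position: [0.464, -0.2626, 0.2109]
ee_rot: [-0.705, -0.043, 0.706, -0.043]
force: [-0.1, -0.3, -0.6]
gripper_width: 0.0857
[ 0.69  0.39 -0.32  1.77  0.14  1.   -1.13] 1.35
[[ 0.12  -0.951 -0.284  0.537]
 [-0.993 -0.115 -0.034 -0.254]
 [-0.     0.286 -0.958  0.353]
 [ 0.     0.     0.     1.   ]]
[ 196  128  121   82 1878] ((467.4970703125, -262.3608093261719), (77.80169677734375, 109.23713684082031), 7.226297855377197)
```

View pics/w1.png

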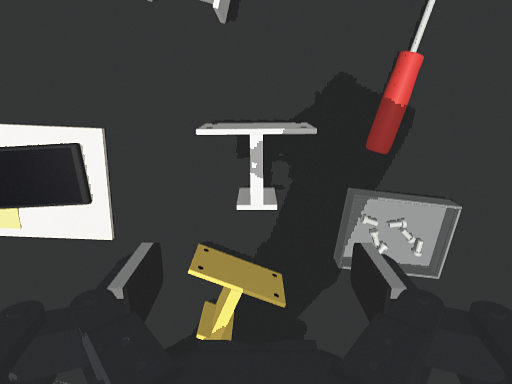

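The wrist view shows the bracket centred at about (257,165), its wide flange (far edge, row 128) square to the jaws. The yellow bracket and the tray are clear of the fingers. Next: descend and grip.

```bash
python3 -m handwheel '[[1,[0.2,0.1,-5],[0,0,0.2]],[1,[0.2,0.1,-10],[0,0,0.2]],[1,[0.2,0.1,-15],[0,0,0.2]],[1,[0.2,0.1,-18],[0,0,0.2]],[1,[0.2,0.1,-19.8],[0,0,0.2]],[1,[0.2,0.1,-19.8],[0,0,0.2]],[-1,[0.2,0.1,-19.8],[0,0,0.2]],[-1,[0.2,0.1,-19.8],[0,0,0.2]],[-1,[0.2,0.1,-19.8],[0,0,0.2]],[-1,[0.2,0.1,-19.8],[0,0,0.2]]]' 60 && python3 -m handwheel '[[-1,[0,0,0],[0,0,0]],[-1,[0,0,0],[0,0,0]],[-1,[0,0,0],[0,0,0]]]'
```

```text
clock: 2.65
position: [0.4668, -0.2615, 0.0137]
ee_rot: [0.706, 0.043, -0.706, 0.044]
force: [0.5, -9.1, 4.0]
gripper_width: 0.0125
clock: 3.02
position: [0.4667, -0.2614, 0.0138]
ee_rot: [0.706, 0.044, -0.706, 0.044]
force: [-1.5, 0.2, 5.9]
gripper_width: 0.0114
```

```bash
python3 -m handwheel '[[-1,[0,0,2],[0,0,0]],[-1,[0,0,6],[0,0,0]],[-1,[0,0,11],[0,0,0]],[-1,[0,0,14],[0,0,0]],[-1,[1,2,14],[0,0,8]]]' && python3 -m handwheel '[[-1,[1,3,0],[0,0,9]],[-1,[2,6,0],[0,0,18]],[-1,[4,10,0],[0,0,27]],[-1,[5,14,0],[0,0,36]],[-1,[6,18,0],[0,0,45]],[-1,[7,22,0],[0,0,54]],[-1,[8,26,0],[0,0,62]],[-1,[10,31.2,0],[0,0,70.1]],[-1,[10,31.2,0],[0,0,70.1]],[-1,[10,31.2,0],[0,0,70.1]]]' && python3 - <<'E'
from h import *
from scipy.spatial.transform import Rotation as R
o=manip.observe();print(o["q"].round(2),o["force"]);M=R.from_quat(o["ee_rot"]).as_matrix();print("jaw yaw",np.degrees(np.arctan2(M[1,1],M[0,1])))
f=grab("wrist","pics/w2.png");g=grab("top")
for n,f in (("w",f),("t",g)):
    P=pts(f);np.save(n+"2.npy",P)
    for name,z0,zc,c in (("plate",.1,.006,(.583,.153)),):
        m=(abs(P[...,2]-z0)<zc)&(np.hypot(P[...,0]-c[0],P[...,1]-c[1])<.07)
        nn,l,s,cc=cv2.connectedComponentsWithStats(m.astype(np.uint8))
        for k in range(1,nn):
            if s[k,4]>40: print(n,name,s[k],cv2.minAreaRect((P[l==k][:,:2]*1000).astype(np.float32)))
    m=(P[...,2]>.17)&(P[...,2]<.215)&(np.hypot(P[...,0]-.576,P[...,1]-.07)<.08)
    q=P[m];print(n,"bracket",m.sum(),cv2.minAreaRect((q[:,:2]*1000).astype(np.float32)) if len(q) else 0)
cv2.imwrite("pics/t2.png",cv2.resize(g["img"][120:220,100:240],(784,560),interpolation=cv2.INTER_CUBIC)[:,:,::-1])
E
```

```text
clock: 3.65
position: [0.4769, -0.2433, 0.1556]
ee_rot: [0.702, 0.091, -0.7, 0.094]
force: [0.5, -0.2, -3.1]
gripper_width: 0.0115
clock: 4.9
position: [0.5759, 0.0703, 0.1526]
ee_rot: [-0.52, -0.479, 0.521, -0.478]
force: [0.7, -0.8, -2.7]
gripper_width: 0.011
[ 0.27  0.58 -0.69  1.73  0.43  0.99 -0.67] [ 0.65179179 -0.83742145 -2.71217102]
jaw yaw -4.831457419037328
w plate [ 138    6  235   11 1601] ((586.1510620117188, 184.52671813964844), (2.360142230987549, 124.1488037109375), 85.37657165527344)
w plate [ 165   65  192   16 2872] ((586.5677490234375, 153.04232788085938), (8.095481872558594, 109.98501586914062), 85.1452407836914)
w bracket 28580 ((577.1390991210938, 71.72293090820312), (75.11664581298828, 110.62142181396484), 85.02820587158203)
t bracket 0 0
```

View pics/w2.png

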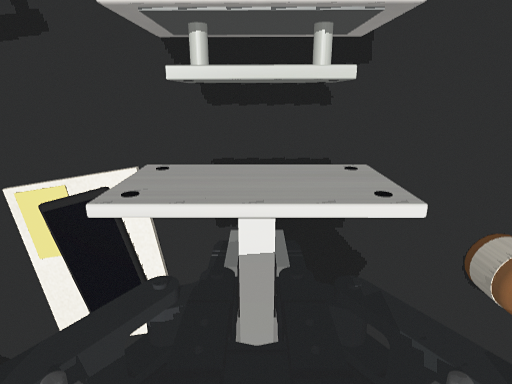

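The wrist view shows the wide flange (row ~210, cols 87–427) facing the plate (row ~72, cols 166–357), nearly parallel. Measuring flange and plate in this same view.

```bash
python3 - <<'E'
from h import *
P=np.load("w2.npy")
a=P[203:219,80:435]; m=abs(a[...,2]-.199)<.004
q=a[m];r=cv2.minAreaRect((q[:,:2]*1000).astype(np.float32));print("flange top",r,q[:,2].mean())
for lo,hi in((90,150),(220,290),(360,420)): print("z",np.nanmedian(P[206:214,lo:hi,2]))
print("web z",[np.nanmedian(P[v,245:270,2]).round(4) for v in (225,240,250)])
fa=P[175:195,130:385].reshape(-1,3); fa=fa[np.isfinite(fa).all(1)]
n=np.linalg.svd(fa-fa.mean(0))[2][2] if False else np.linalg.eigh(np.cov(fa.T))[1][:,0]
n*=np.sign(n[1]);print("face normal",n,np.degrees(np.arctan2(n[1],n[0])),"pitch",np.degrees(np.arcsin(n[2])))
b=P[66:79,160:362];m=abs(b[...,2]-.1)<.006;q2=b[m];r2=cv2.minAreaRect((q2[:,:2]*1000).astype(np.float32));print(r2,q2[:,2].mean(), np.median(q2[:,2]))
for lo,hi in((170,200),(320,350)): print("pz",np.nanmedian(P[69:76,lo:hi,2]))
u=np.array([np.cos(np.radians(85.15)),np.sin(np.radians(85.15))]);v=np.array([-u[1],u[0]])
d=(np.array(r2[0])-np.array(r[0]));print("along u",d@u-4-2.5,"v",d@v)
E
```

```text
flange top ((580.186767578125, 105.81419372558594), (6.017838001251221, 110.4487533569336), 85.26255798339844) 0.19845749921093486
z 0.19861301826223327
z 0.1984949860000361
z 0.19857649657712662
web z [np.float64(0.1985), np.float64(0.1988), np.float64(0.1986)]
face normal [ 0.086026    0.99420697 -0.0644363 ] 85.0546705224312 pitch -3.6944874247168173
((586.581298828125, 153.20008850097656), (6.692414283752441, 109.98499298095703), 85.1427001953125) 0.09996128780491227 0.09996286879245855
pz 0.10000268280747508
pz 0.09998612171834255
along u 41.25686863770882 v -2.3652804257091815
```

```bash
python3 - <<'E'
from h import *
P=np.load("w2.npy")
w=P[222:345,246:268].reshape(-1,3);w=w[np.abs(w[:,2]-.1985)<.006]
print("web slope deg",np.degrees(np.polyfit(w[:,1],w[:,2],1)[0]),np.ptp(w[:,1]),[(round(float(np.nanmedian(P[v,250:264,1])),4),round(float(np.nanmedian(P[v,250:264,2])),4)) for v in range(220,345,15)])
print([(v,P[v,250:264].mean(0).round(4).tolist()) for v in range(166,206,4)])
E
```

```text
web slope deg -0.09713560047215405 0.04945131552900389 [(0.1029, 0.1987), (0.0977, 0.199), (0.0921, 0.1985), (0.0866, 0.1986), (0.0809, 0.1987), (0.0748, 0.1986), (0.0689, 0.1987), (0.0628, 0.1989), (0.0559, 0.1984)]
[(166, [0.5804, 0.1083, 0.1434]), (170, [0.5804, 0.1082, 0.1515]), (174, [0.5804, 0.1082, 0.1588]), (178, [0.5804, 0.1082, 0.1659]), (182, [0.5804, 0.1082, 0.1719]), (186, [0.5804, 0.1083, 0.1779]), (190, [0.5804, 0.1083, 0.1831]), (194, [0.5804, 0.1083, 0.188]), (198, [0.5804, 0.1083, 0.1924]), (202, [0.5804, 0.1083, 0.1967])]
```

```bash
python3 -m handwheel '[[-1,[0.24,0,-4],[0,0,0]],[-1,[0.24,0,-8],[0,0,0]],[-1,[0.24,0,-9.85],[0,0,0]],[-1,[0.4,2,-9.85],[0,0,0]],[-1,[0.5,3,-9.85],[0,0,0]],[-1,[0.5,3,-9.85],[0,0,0]],[-1,[0.5,3,-9.85],[0,0,0]]]' && python3 - <<'E'
from h import *
o=manip.observe();print(o["position"],o["force"])
f=grab("wrist","pics/w3.png");P=pts(f);np.save("w3.npy",P)
u=np.array([np.cos(np.radians(85.15)),np.sin(np.radians(85.15))]);v=np.array([-u[1],u[0]])
m=abs(P[...,2]-.1)<.005
n,l,s,c=cv2.connectedComponentsWithStats(m.astype(np.uint8))
for k in range(1,n):
    if s[k,4]>300:
        q=P[l==k]; t=q[:,:2]@v*1000; w=q[:,:2]@u*1000
        print(s[k],"v range",np.percentile(t,[.5,99.5]),"u",np.percentile(w,[1,99]),"z",np.median(q[:,2]))
E
```

```text
clock: 5.88
position: [0.5819, 0.1006, 0.0556]
ee_rot: [0.521, 0.478, -0.52, 0.479]
force: [0.3, -0.3, -1.3]
gripper_width: 0.0115
[0.58193757 0.10063795 0.05558654] [ 0.30593998 -0.28208492 -1.25216663]
[  15   45  473   10 2038] v range [-635.38690087 -507.42880091] u [232.55600766 233.14655266] z 0.10041592409364973
[  76  142  355   29 9450] v range [-625.41639049 -517.43680594] u [198.54037734 206.43847176] z 0.09982657240409856
[   86   196   342   150 11124] v range [-625.87396876 -518.77327279] u [134.95858134 188.00216103] z 0.10143504542432476
[179 267  59  68 925] v range [-565.23583119 -545.7927877 ] u [141.34091768 162.98869778] z 0.10137038072304072
[276 267  59  72 939] v range [-599.12453519 -579.64211357] u [140.9540858  162.94754547] z 0.10147701758694982
```

View pics/w3.png

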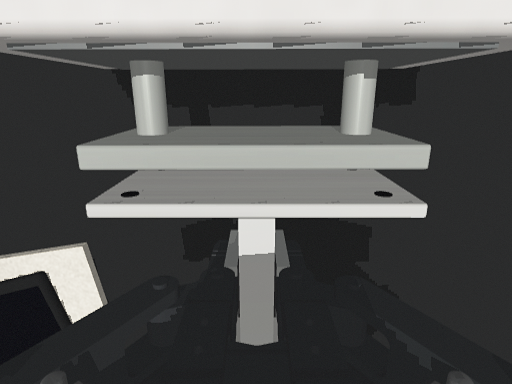

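The wrist view shows the flange (cols 87–427, row 210) about 10.5 mm before the plate (cols 79–430, row 157). The bracket needs 1.5 mm down and 0.9 mm sideways. Correct, then press.

```bash
python3 -m handwheel '[[-1,[-0.09,0,-0.15],[0,0,0]],[-1,[-0.05,0.5,-0.15],[0,0,0]],[-1,[0,0.9,-0.15],[0,0,0]],[-1,[0,1.2,-0.15],[0,0,0]],[-1,[0.03,1.5,-0.15],[0,0,0]],[-1,[0.06,1.8,-0.15],[0,0,0]],[-1,[0.1,2.2,-0.15],[0,0,0]],[-1,[0.1,2.2,-0.15],[0,0,0]],[-1,[0.1,2.2,-0.15],[0,0,0]],[-1,[0.1,2.2,-0.15],[0,0,0]]]' && cat > m.py <<'E'
from h import *
import sys
from scipy.spatial.transform import Rotation as R
o=manip.observe();M=R.from_quat(o["ee_rot"]).as_matrix();print(o["position"],o["force"],"tool x",M[:,0].round(4),"jaw yaw",np.degrees(np.arctan2(M[1,1],M[0,1])))
f=grab("wrist",sys.argv[1]);P=pts(f)
u=np.array([np.cos(np.radians(85.15)),np.sin(np.radians(85.15))]);v=np.array([-u[1],u[0]])
U=P[...,:2]@u*1000;V=P[...,:2]@v*1000
m=abs(P[...,2]-.1)<.006
for nm,a,b in (("housing",228,238),("plate",204,219),("flange",193,203.5)): 
    k=m&(U>a)&(U<b)&(abs(V+572)<75)
    if k.sum()>50: print(nm,k.sum(),"v",np.percentile(V[k],[.5,99.5]),"u",np.percentile(U[k],[1,50,99]),"z",np.median(P[...,2][k]))
k=m&(abs(V+572)<3)&(U>180); h=np.histogram(U[k],np.arange(180,240,1));print(dict(zip(h[1].astype(int).tolist(),h[0].tolist())))
E
python3 m.py pics/w4.png
```

```text
clock: 7.18
position: [0.5824, 0.1209, 0.0532]
ee_rot: [-0.52, -0.478, 0.522, -0.479]
force: [-0.9, -6.6, 1.3]
gripper_width: 0.0109
[0.58235421 0.12092968 0.05320778] [-0.8732786  -6.59266365  1.2783224 ] tool x [-8.0e-04 -2.6e-03 -1.0e+00] jaw yaw -4.884218880780273
housing 972 v [-636.03381536 -506.59047276] u [232.6731929  233.24659394 233.91565774] z 0.10558923501755707
plate 13831 v [-625.30839387 -517.34907282] u [204.16620102 211.0733339  216.20131593] z 0.09958339220748359
flange 1297 v [-621.49282192 -519.2150933 ] u [193.12912334 199.41361124 203.47674249] z 0.09917804597350127
{180: 46, 181: 51, 182: 45, 183: 46, 184: 46, 185: 47, 186: 50, 187: 47, 188: 43, 189: 55, 190: 47, 191: 44, 192: 50, 193: 48, 194: 47, 195: 52, 196: 55, 197: 47, 198: 55, 199: 50, 200: 55, 201: 51, 202: 55, 203: 58, 204: 49, 205: 56, 206: 58, 207: 57, 208: 38, 209: 57, 210: 61, 211: 61, 212: 54, 213: 60, 214: 57, 215: 107, 216: 39, 217: 0, 218: 0, 219: 0, 220: 0, 221: 0, 222: 0, 223: 0, 224: 0, 225: 0, 226: 0, 227: 0, 228: 0, 229: 0, 230: 0, 231: 0, 232: 13, 233: 41, 234: 0, 235: 0, 236: 0, 237: 0, 238: 0}
```

View pics/w4.png

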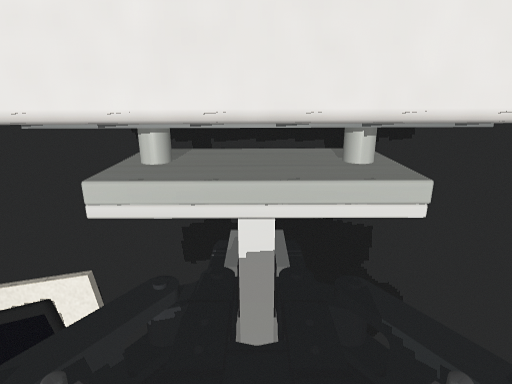

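The wrist view shows the flange (row 211) in full contact with the plate (row 192) and the plate partly pushed back. Now a finer measurement of the offsets.

```bash
sed -i 's/("plate",204,219),("flange",193,203.5)/("plate",D+1.2,D+10),("flange",D-4,D-1.2)/; s/^for nm/D=float(sys.argv[2])\nfor nm/; /^k=m.*hist/d' m.py && cat >> m.py <<'E'
for t in (-615,-595,-550,-530):
    k=(abs(V-t)<3)&m; z=lambda a,b:np.median(P[...,2][k&(U>a)&(U<b)])*1e3
    print(t,"flange z",z(D-4,D-1).round(2),"plate z",z(D+1,D+7).round(2),"rear",U[k&(U<225)].max().round(2))
E
python3 -m handwheel '[[-1,[0.02,0.2,0],[0,0,0]],[-1,[0.02,0.25,0],[0,0,0]],[-1,[0.02,0.25,0],[0,0,0]],[-1,[0.02,0.25,0],[0,0,0]],[-1,[0.02,0.25,0],[0,0,0]]]' && python3 m.py pics/w5.png 210.5
```

```text
clock: 7.85
position: [0.5825, 0.1228, 0.0532]
ee_rot: [-0.52, -0.478, 0.522, -0.479]
force: [-1.2, -7.5, 1.2]
gripper_width: 0.0111
[0.58251314 0.12284889 0.05315958] [-1.22002213 -7.53891111  1.18039983] tool x [-0.001  -0.0033 -1.    ] jaw yaw -4.906860651761263
housing 842 v [-635.54069824 -506.81241998] u [232.66250079 233.20389715 233.73319062] z 0.1055554307154474
plate 8262 v [-625.39653626 -517.5059367 ] u [211.77166739 215.57916834 218.15132652] z 0.09974650790042294
flange 2867 v [-625.13637368 -517.07909082] u [206.52534545 207.93932635 209.27670063] z 0.09918722444388099
-615 flange z 99.25 plate z 99.96 rear 218.4
-595 flange z 99.27 plate z 99.98 rear 218.39
-550 flange z 99.18 plate z 99.85 rear 218.16
-530 flange z 99.25 plate z 99.85 rear 218.18
```

```bash
python3 -m handwheel '[[-1,[0,0,0.03],[0,0,0]],[-1,[0,0,0.05],[0,0,0]],[-1,[0,0,0.05],[0,0,0]],[-1,[0,0,0.05],[0,0,0]],[-1,[0,0,0.05],[0,0,0]],[-1,[0,0,0.05],[0,0,0]]]' && python3 m.py pics/w6.png 210.5 && python3 - <<'E'
from h import *
P=pts(grab("wrist"));w=P[222:345,246:268].reshape(-1,3);w=w[np.abs(w[:,2]-.0995)<.006]
print("web slope deg",np.degrees(np.polyfit(w[:,1],w[:,2],1)[0]))
b=grab("side");cv2.imwrite("pics/s6.png",b["img"][:,:,::-1])
E
```

```text
clock: 8.65
position: [0.5825, 0.1225, 0.0533]
ee_rot: [-0.52, -0.477, 0.522, -0.479]
force: [0.3, -7.0, -1.9]
gripper_width: 0.0114
[0.58245144 0.12249737 0.05325127] [ 0.26118132 -7.02848144 -1.8937636 ] tool x [-0.0014 -0.0037 -1.    ] jaw yaw -4.915843745535507
housing 874 v [-636.05305817 -506.62156323] u [232.6475944  233.20373419 233.72996538] z 0.10556399917801501
plate 7960 v [-625.34892383 -517.52894117] u [211.76270459 215.42818063 217.87666954] z 0.09973444853395037
flange 2903 v [-625.10582597 -517.1492154 ] u [206.52790965 207.98291074 209.27511212] z 0.09915542412132035
-615 flange z 99.11 plate z 99.93 rear 217.99
-595 flange z 99.16 plate z 99.87 rear 217.99
-550 flange z 99.14 plate z 99.8 rear 218.03
-530 flange z 99.36 plate z 99.79 rear 217.86
web slope deg -0.09463667096284636
```

View pics/s6.png

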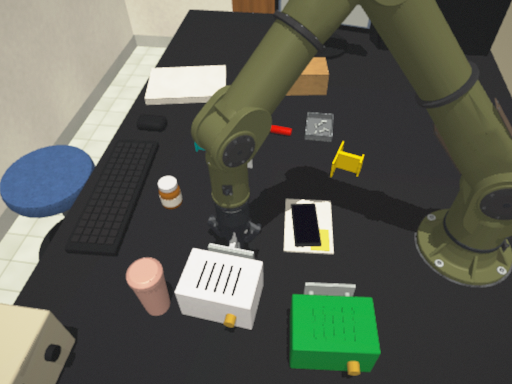

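The side view shows the bracket held on the white inlet's plate at (232,250), with everything else in place. One small nudge forward, then hand in if steady.

```bash
python3 -m handwheel '[[-1,[0.01,0.08,0],[0,0,0]],[-1,[0.01,0.08,0],[0,0,0]],[-1,[0.01,0.08,0],[0,0,0]],[-1,[0.01,0.08,0],[0,0,0]],[-1,[0.01,0.08,0],[0,0,0]],[-1,[0.01,0.08,0],[0,0,0]],[-1,[0.01,0.08,0],[0,0,0]],[-1,[0.01,0.08,0],[0,0,0]]]' && python3 m.py pics/w7.png 210.5 && python3 -c "
from bench import manip
print(manip.sign_off())"
```

```text
clock: 9.8
position: [0.5825, 0.1232, 0.0532]
ee_rot: [-0.52, -0.477, 0.522, -0.479]
force: [-0.7, -7.9, -1.8]
gripper_width: 0.011
[0.58251238 0.12318422 0.05324919] [-0.65245614 -7.9465086  -1.75369403] tool x [-0.0015 -0.0039 -1.    ] jaw yaw -4.920543575615391
housing 786 v [-636.14837753 -506.78712981] u [232.70444873 233.19125106 233.75448532] z 0.10555949002970091
plate 8675 v [-625.31247235 -517.48076081] u [211.78716016 215.79603031 218.56341773] z 0.09975939914654303
flange 2801 v [-625.17502258 -516.98770927] u [206.53444713 207.92459787 209.27966614] z 0.09919456082625688
-615 flange z 99.2 plate z 99.87 rear 218.74
-595 flange z 99.13 plate z 99.99 rear 218.87
-550 flange z 99.21 plate z 99.93 rear 218.64
-530 flange z 99.23 plate z 99.88 rear 218.58
the job is handed in; nothing more can be done
None
```

I gripped the aluminium bracket by its web, turned it about 78° so the wide flange faced the white inlet's seal plate, and pressed it on. I handed the job in at about 9.9 s, still gripping and pressing, with the bracket about 39 mm clear of the bench.

**Press depth:** the wrist camera shows the plate pushed back about 12.2 mm of its 24 mm. The force reading of 7.9 N implies about 11.3 mm, so the two disagree by roughly 1 mm. Both are near half way and well short of the stop.

**Fit:** outlines match to about 0.3 mm sideways, with the bracket about 0.7 mm low. One attempt to raise it by 0.5 mm did not visibly change that, so I left it. Before that last nudge, the web's top edge measured within 0.1° of level. At the end the tool was tilted about 0.2°.

**Other items:** the last side view showed nothing disturbed among what was visible. The arm hid the spare bracket and the turquoise one, so I could not confirm those two directly.

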